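Clamp a two-part casting mould with its draw latch

ROBOT

A 6-joint arm with a two-finger parallel gripper is mounted at the origin on the work surface. World frame = base frame: x ahead of the robot, y to its left, z up, the work surface at z = 0. Lengths are in m, angles in rad, forces in N, time in s.
With the tool pointing down it reaches from about 0.275 to 0.75 m from the base axis. Payload 10.2 kg.
Tool frame: the origin (TCP) lies at the very end of the fingers, on their centre line; the grasp point (between the pads) lies 19 mm behind it; z points along the fingers, y is the line along which they close (so a half turn about z gives the same grasp; the last joint's range is limited). The gripper opens to 88 mm and grips with 3 to 60 N. Pads are 18 mm wide; open, the fingers measure 123 mm over their backs; the gripper's body (75 mm by 187 mm) begins 45 mm behind the grasp point.
Start: joints at [-1.397, 0.313, 1.498, -0, 1.331, -0.223], TCP at [0.203, -0.484, 0.239] pointing down, gripper open.
Joint ranges: [-2.94, 2.94], [-0.97, 2.17], [0.19, 2.56], [-1.23, 4.37], [0.02, 3.11], [-2.88, 2.88]. Speed limits (rad/s): [2.39, 2.39, 3.01, 3.14, 3.14, 3.14].

INTERFACE

Orientations are given as a 3x3 rotation matrix whose columns are the frame's x, y, z axes.
In Python, from workcell import robot gives the robot as it stands.
- The arm moves only by the shell command python3 -m pendant 'ROWS' [OPENING] [FORCE]. ROWS is a JSON object of lists of equal length, an entry for each row: "translation": the shift along the tool's x, y, z in mm, a list of three; "delta_rot": the turn, a rotation vector about the tool's x, y, z in rad, a list of three. A call has exactly 8 rows; each row is the pose to reach, as a shift and turn from the pose commanded when the call began, along the tool's axes at that moment; what a row does not reach only later rows make up. A row lasts 1/8 s, in which the tool goes at most 62.5 mm and 10.7 degrees, less where a joint would pass 70% of its speed; a pose out of reach is approached as far as the arm can. A call with a gripper value outside its range is refused whole. OPENING is the closure, from 0 (fully open) to 1 (shut), set as the call begins (- or left out, the last holds). The fingers move at their own pace and stop on an object; FORCE is the grip in N (left out, the last holds). Time passes only in rows, so rows that repeat a pose let the fingers close, or fill a call up. It gives the time, the measured TCP pose, the force, the opening and the grip force at its end, in the units of the state.
- robot.observe(): the state, without advancing time (a new reading comes with each control period).
- robot.grab_frame(name): name is "scene" or "side" or "wrist"; returns a dict with "img" (384x512x3 uint8, blue, green, red), "mtx" (3x3 intrinsics, pixels), "extrinsics" (4x4, takes a point from world to camera coordinates); the wrist camera has in their place "tool_from_camera" (4x4, takes a point from camera to tool coordinates, whose origin is the TCP and whose axes are the flange's). Camera axes: x right, y up, looking along -z (the intrinsics and any distortion apply to the point x, -y, -z); pixel columns grow to the right and rows downward; lengths in m; the calibration is good to about 2 mm. A picture is of the moment at which its call begins: read the wrist's pose just before it. There is no depth.
- robot.sign_off(): hands the job in; it is judged then, once.
Trained networks look in the newest picture that a camera, given by its name, has taken for a name from the list of things; names that differ only in an ending like _2 or _b are one class to them, and where a whole thing is asked for, a point or a joint stands for the part that bears it (a point fixed in the world has none). Each returns a list of dicts, best first, with "confidence" (0 to 1); they miss things now and then, are a little off and sometimes report something else, mostly with a low value. They report only what shows in the picture. A call takes as long as a camera call. They do not tell look-alikes from the thing itself.
- robot.search_frame(camera, target): "point" ([column, row] in pixels, amid what is visible of it).
The state is a dict: "time_s": time; "qpos": joint angles; "qd": joint speeds; "effort": joint torques, N m; "tcp_pos": TCP position; "ee_rot": TCP orientation; "ft_force": force on the tool from outside, world axes, zero at the start; "ft_torque": the same for the moment, N m; "width": opening from 0.0 (shut) to 1.0 (fully open); "grasp_force": force on a finger pad.
Only numpy, scipy, OpenCV 4.12 (cv2) and the standard library are available. Lean on these libraries where they do the work, as an engineer would, in place of code of your own. Each camera call takes 0.05 s, during which the arm holds its last target. There are 200 camera calls.

TASK

Get the plaster casting mould ready for pouring: slide the loose half along its board until the seam is fully shut, then hook the latch's wire loop over the keeper so that its bar sits under the keeper's lip, and press the red lever down over centre until it lies flat and the latch holds the halves tight. Ease the half and the loop into place and press the lever gently, forcing nothing, and leave the bowl, the round press mould and the brush where they are.

Things in the scene. Friction and masses are not known exactly. Their poses are not given: they have to be found in the camera images.
- mould: Fixed part: dark wooden mould board 226 x 290 mm, 18 mm thick, with 20 mm high side battens, carrying the fixed white plaster half (190 mm wide in x, 95 mm in y, 90 mm tall) and the draw latch on its top. Origin: on the seam plane, mid width, under the board, on the table. Its +y points level from the seam towards the loose half, z up. The fixed half fills y -95 to 0 mm; its top is at z 108 mm. The board runs from y -137 to +153 mm.
- half: Loose white plaster half, 190 x 95 x 90 mm, damp, 1.8 to 2.9 kg, standing on the board between the battens (1.5 mm play a side), 18 to 30 mm away from the fixed half. Origin: centre of its underside; its seam face is 47.5 mm along its -y, its outer face 47.5 mm along +y, its top 90 mm up. It slides with 9 to 19 N; push its outer face low down (below 60 mm above the board) or it tips. Seam shut: its origin at y 47.5 mm in the frame of mould.
- lever (a joint): Lever angle, rad: 0 pressed flat against its stop (handle level, pointing to mould's -y), growing as the handle swings up and over towards the keeper, 1.57 upright, stop at 2.1. A friction of 0.08 Nm keeps it where it is left. With the loop hooked, the springs resist from about 1.1 rad down to dead centre at about 0.25 rad (5 to 7 N at the handle pad), past which they pull it shut.
- lever_pivot (a point): The lever's hinge axis (along mould's x): 25 mm to -y of the seam and 13 mm above the plaster's top. The loop is pinned to the lever 20 mm from this axis, on the handle's side, 0.127 rad below the handle's direction (when the lever is flat).
- handle_pad (a point): Middle of the red grip, on the face that is up when the lever is flat: 52 mm from the hinge axis, 5 mm off the line through it.
- handle: Handle of the lever: steel with a red grip, 24 mm wide, 5 mm thick, reaching 74 mm from the hinge axis. Origin on the hinge axis; the handle runs along its own -y, +z is the face to press.
- bail: The loop: U of 6 mm steel wire, 40 mm wide outside, 28 mm inside. Origin on the pin that joins it to the lever; its legs run along its own +y, first through two coil-sprung sleeves (46 mm wide outside, 36 mm long), then bare from 36 to 72 mm, where they can be pinched across the 40 mm. The springs let it stretch by up to 12 mm, at 10 N/mm.
- loop_bar (a point): Middle of the loop's end bar (6 mm wire, along mould's x), 75.5 mm from the loop's pin. The loop swings on the pin by over half a turn; a friction of 0.04 Nm keeps it where it is left, so a swinging lever carries an unhooked loop with it.
- keeper (a point): Seat of the bar in the keeper on the loose half's top: bar axis 35 mm from the seam, 5 mm above the top. The keeper is a steel hook 20 mm wide, open towards +y: its upright's +y face is 3 mm to -y of this point; its lip, underside 8.5 mm and top 12.5 mm above the plaster's top, ends 3 mm to +y of it. The bar goes over the lip, down behind it and back under it.
- bowl: Bystander: grey unfired bowl upside down on a white plaster disc, 126 mm across, 70 mm tall. Origin at the centre of its underside.
- press_mould: Bystander: round stepped white plaster mould, hollow, 148 mm across, 72 mm tall. Origin at the centre of its underside.
- brush: Bystander: hand brush with a wooden handle, 190 mm long, lying on the table to the left of the mould. Origin under its middle.
Mind the look-alikes: they are no part of the job. What is shaped like the half but orange, pink or yellow is not meant.

How it is judged:
By the outcome, as a careful person would: the job done as asked, in the order asked, and still so for the second after the job is handed in, with the robot touching nothing.
It also fails if it takes over 72 s, if anything falls off the work surface, if the arm or the gripper's body presses on something with over 40 N, if the wrist force passes 120 N, or if a joint passes its speed limit or range.

## Working session

There is one attempt and no reset: what is moved stays moved. The work goes in short steps, Python scripts to look and compute and a shell command to move; the robot and the scene stay as the last step left them, time stands still between calls to the robot, and variables do not carry over. Pictures are saved under pics/ and viewed, at most 10 in all, crops included, and the job is handed in when it is done.

```bash
ls; mkdir -p pics
python3 - <<'E'
from workcell import robot
import cv2, numpy as np
o=robot.observe()
print(o['time_s'],o['tcp_pos'],np.round(o['ee_rot'],3).tolist(),o['width'])
ims=[]
for c in ['scene','side']:
    f=robot.grab_frame(c); cv2.imwrite(f'pics/{c}0.png',f['img']); ims.append(f)
    print(c,f['mtx'].tolist(),np.round(f['extrinsics'],4).tolist(),[k for k in f])
    for t in ['mould','half','handle','bail','keeper','lever_pivot','loop_bar','handle_pad']:
        print(t,[(np.round(d['point']).tolist(),round(d['confidence'],2)) for d in robot.search_frame(c,t)][:3])
E
```

```text
pics
0.0 [ 0.20283989 -0.48397117  0.23817041] [[0.922, 0.386, -0.0], [0.386, -0.922, 0.001], [0.0, -0.001, -1.0]] 1.0056442987411682
scene [[365.42859110113784, 0.0, 253.09393687708783], [0.0, 365.42859110113784, 193.183175905422], [0.0, 0.0, 1.0]] [[-0.8793, 0.4763, 0.0033, 0.46], [-0.39, -0.724, 0.569, 0.1607], [0.2734, 0.499, 0.8223, -1.0542], [0.0, 0.0, 0.0, 1.0]] ['img', 'mtx', 'extrinsics']
mould [([269.0, 199.0], 0.85)]
half [([298.0, 219.0], 0.77), ([288.0, 99.0], 0.77), ([268.0, 162.0], 0.73)]
handle [([271.0, 164.0], 0.71)]
bail []
keeper [([117.0, 172.0], 0.95), ([301.0, 221.0], 0.87), ([294.0, 96.0], 0.6)]
lever_pivot [([269.0, 202.0], 0.78), ([395.0, 291.0], 0.62)]
loop_bar [([289.0, 178.0], 0.52), ([269.0, 198.0], 0.17)]
handle_pad [([269.0, 162.0], 0.7), ([277.0, 169.0], 0.56)]
side [[363.36555745918264, 0.0, 262.73134756389777], [0.0, 363.36555745918264, 184.45943820674395], [0.0, 0.0, 1.0]] [[-0.9605, -0.2781, -0.0069, 0.5148], [0.1956, -0.6928, 0.6941, -0.1581], [-0.1978, 0.6653, 0.7199, -0.9828], [0.0, 0.0, 0.0, 1.0]] ['img', 'mtx', 'extrinsics']
mould [([282.0, 194.0], 0.96), ([276.0, 174.0], 0.21)]
half [([178.0, 180.0], 0.93), ([213.0, 128.0], 0.64), ([355.0, 140.0], 0.62)]
handle [([279.0, 167.0], 0.6)]
bail []
keeper [([214.0, 128.0], 0.91), ([175.0, 179.0], 0.79), ([275.0, 222.0], 0.61)]
lever_pivot [([280.0, 191.0], 0.84)]
loop_bar []
handle_pad []
```

View pics/scene0.png

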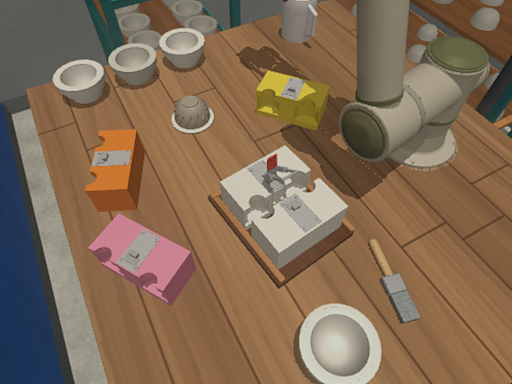

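View pics/side0.png

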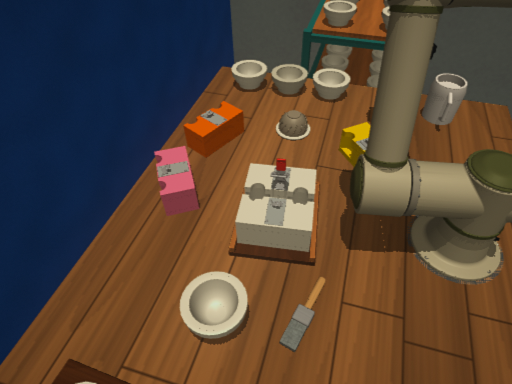

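The white pair on the dark board, at scene (285,205) and side (278,205), is the mould. The loose half is the one with the keeper, at scene (298,219) and side (275,222). The orange (115,170), pink (142,257) and yellow (292,98) blocks are look-alikes. I'll confirm this in one enlarged crop.

Run:
```python
import cv2, numpy as np
a=cv2.imread('pics/scene0.png')[140:285,205:360]; b=cv2.imread('pics/side0.png')[150:265,225:330]
a=cv2.resize(a,(400,374),interpolation=cv2.INTER_CUBIC); 
b=cv2.resize(b,(400,438),interpolation=cv2.INTER_CUBIC)
o=np.zeros((438,800,3),np.uint8); o[:374,:400]=a;o[:,400:]=b
cv2.imwrite('pics/crop0.png',o); print(400/155,400/105)
```

```text
2.5806451612903225 3.8095238095238093
```

View pics/crop0.png

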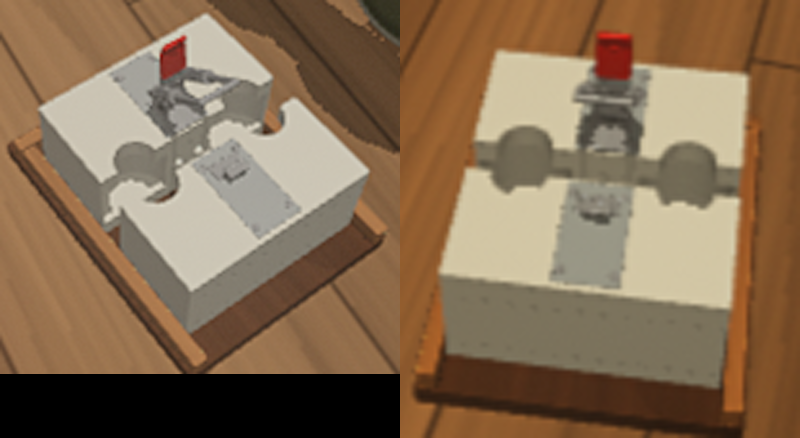

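Confirmed. The crop shows the white halves between battens on the dark board. The red lever stands roughly upright, the loop lies towards the seam, and the keeper plate is on the near (loose) half. Next I'll fit the pose from the corners.

```bash
cat > h.py <<'E'
import numpy as np, cv2
from workcell import robot
from scipy.optimize import least_squares
def proj(f,P):
    P=np.atleast_2d(P); E=f['extrinsics']; c=P@E[:3,:3].T+E[:3,3]
    c=c*[1,-1,-1]; u=c@f['mtx'].T; return u[:,:2]/u[:,2:]
def wristcam(o,f):
    T=np.eye(4);T[:3,:3]=o['ee_rot'];T[:3,3]=o['tcp_pos']
    return dict(mtx=f['mtx'],img=f['img'],extrinsics=np.linalg.inv(T@f['tool_from_camera']))
def M(p,pts):
    c,s=np.cos(p[2]),np.sin(p[2]); return np.atleast_2d(pts)@np.array([[c,-s,0],[s,c,0],[0,0,1]]).T+[p[0],p[1],0]
E
python3 - <<'E'
from h import *
fs,fd=robot.grab_frame('scene'),robot.grab_frame('side')
A=lambda q:np.array(q)/2.5806+[205,140]
B=lambda q:np.array(q)/3.8095+[225,150]
# (x,y,z,isloose)
S=[((40,106),(95,-95,108,0)),((207,14),(-95,-95,108,0)),((188,290),(95,95,108,1)),((368,175),(-95,95,108,1)),((190,330),(95,95,18,1)),((270,78),(-95,0,108,0))]
D=[((97,50),(95,-95,108,0)),((348,75),(-95,-95,108,0)),((41,275),(95,95,108,1)),((328,308),(-95,95,108,1)),((48,355),(95,95,18,1)),((320,388),(-95,95,18,1)),((63,168),(95,0,108,1)),((74,145),(95,0,108,0))]
def res(p):
    r=[]
    for f,L,C in((fs,S,A),(fd,D,B)):
        X=np.array([l[1] for l in L],float); P=X[:,:3]/1000; P[:,1]+=X[:,3]*p[3]
        r.append(proj(f,M(p,P))-np.array([C(l[0]) for l in L]))
    return np.vstack(r).ravel()
best=min((least_squares(res,[.5,-.1,y,.024]) for y in np.arange(-3,3,.5)),key=lambda s:s.cost)
print(best.x,np.sqrt(np.mean(best.fun**2)));print(best.fun.reshape(-1,2).round(1).tolist())
p=best.x; print('R0',M([0,0,p[2]],[[1,0,0],[0,1,0]]).round(3).tolist())
for n,q in dict(pivot=(0,-.025,.121),keeper=(0,.035+p[3],.113),outer=(0,.095+p[3],.05)).items():
    w=M(p,q);print(n,w.round(4),proj(fs,w).round(),proj(fd,w).round())
E
```

```text
[0.47849701 0.03779612 0.12943816 0.02666371] 0.9540346562854836
[[-0.6, 0.7], [0.2, -0.3], [1.3, 0.4], [0.5, -2.0], [-2.0, 2.7], [1.5, -0.2], [-0.0, -0.1], [0.1, -0.1], [-0.6, -0.5], [0.9, -0.0], [-0.4, -0.5], [-0.2, -0.2], [0.9, -0.3], [-0.1, -1.5]]
R0 [[0.992, 0.129, 0.0], [-0.129, 0.992, 0.0]]
pivot [[0.4817 0.013  0.121 ]] [[272. 179.]] [[280. 180.]]
keeper [[0.4705 0.0989 0.113 ]] [[297. 207.]] [[276. 206.]]
outer [[0.4628 0.1584 0.05  ]] [[311. 241.]] [[273. 240.]]
```

```bash
cat >> h.py <<'E'
from scipy.spatial.transform import Rotation as Ro
PM=[0.4785,0.0378,0.1294]   # mould pose
def tool(pm,tilt,yaw=0):
    """tool pose: mould-frame TCP (mm), tilt>0: tips lead towards mould -y; tool y = mould +x"""
    s,c=np.sin(tilt),np.cos(tilt)
    R=np.array([[0,1,0],[c,0,-s],[-s,0,-c]],float)
    Z=Ro.from_euler('z',PM[2]).as_matrix()
    return M(PM,np.array(pm)/1000)[0],Z@R
def delta(a,pm,tilt):
    """a=(pos,R) start commanded"""
    p,R=tool(pm,tilt); return (a[1].T@(p-a[0])*1000).round(1), Ro.from_matrix(a[1].T@R).as_rotvec().round(4)
def now():
    o=robot.observe(); return np.array(o['tcp_pos']),np.array(o['ee_rot'])
def inm(pt):  # world->mould mm
    c,s=np.cos(PM[2]),np.sin(PM[2]); d=np.array(pt)-[PM[0],PM[1],0]
    return (np.array([c*d[0]+s*d[1],-s*d[0]+c*d[1],d[2]])*1000).round(1)
E
python3 - <<'E'
from h import *
f=robot.grab_frame('scene')
def ray(uv,z):
    E=f['extrinsics'];C=-E[:3,:3].T@E[:3,3];d=np.linalg.inv(f['mtx'])@[*uv,1];d=E[:3,:3].T@(d*[1,-1,-1]);return C+d*(z-C[2])/d[2]
for n,uv in dict(round=(340,345),small=(192,112),brush=(395,285)).items(): print(n,ray(uv,.03).round(3),inm(ray(uv,.03)))
a=now(); print(a[0],inm(a[0]))
print(delta(a,(0,175,250),.38)); b=tool((0,175,250),.38); print(delta(b,(0,165,55),.38)); print(delta(tool((0,165,55),.38),(0,105,55),.38))
E
```

```text
round [0.53  0.364 0.03 ] [ 93.  316.4  30. ]
small [ 0.528 -0.367  0.03 ] [  -3.4 -407.4   30. ]
brush [0.356 0.321 0.03 ] [-84.5 296.9  30. ]
[ 0.20290359 -0.48420859  0.23871268] [-340.7 -482.1  238.7]
(array([ 502.2, -543.7,  -11.3]), array([-0.2474, -0.3244, -1.2867]))
(array([ 63. ,  -0. , 184.8]), array([0., 0., 0.]))
(array([-55.7,   0. ,  22.3]), array([0., 0., 0.]))
```

```bash
python3 -m pendant '{"translation":[[25,-27,-20],[60,-65,-40],[95,-103,-50],[130,-141,-50],[165,-179,-50],[200,-217,-50],[235,-255,-50],[270,-293,-50]],"delta_rot":[[0,0,-0.05],[0,0,-0.15],[0,0,-0.3],[0,0,-0.45],[0,0,-0.6],[0,0,-0.75],[0,0,-0.9],[0,0,-1.0]]}' 0; python3 -c "
from h import *
print(delta(now(),(0,175,250),.38))"
```

```text
time_s: 2.05
tcp_pos: [0.3389, -0.1081, 0.2889]
ee_rot: [[0.17, 0.985, 0.001], [0.985, -0.17, -0.0], [-0.0, 0.001, -1.0]]
ft_force: [0.5, -0.7, -0.9]
width: 0.997
grasp_force: 0.0
(array([334.6,  61. ,  38.9]), array([-0.0563, -0.3767, -0.2965]))
```

```bash
python3 -m pendant '{"translation":[[50,9,0],[105,19,0],[160,29,0],[215,39,5],[265,48,15],[305,56,25],[328,60,35],[334.6,61,38.9]],"delta_rot":[[0,-0.02,-0.03],[-0.01,-0.08,-0.08],[-0.02,-0.15,-0.13],[-0.03,-0.22,-0.18],[-0.04,-0.29,-0.23],[-0.05,-0.34,-0.27],[-0.056,-0.3767,-0.2965],[-0.0563,-0.3767,-0.2965]]}'; python3 -m pendant '{"translation":[[8,0,23],[16,0,46],[24,0,69],[32,0,92],[40,0,115],[48,0,138],[56,0,164],[63,0,184.8]],"delta_rot":[[0,0,0],[0,0,0],[0,0,0],[0,0,0],[0,0,0],[0,0,0],[0,0,0],[0,0,0]]}'
python3 - <<'E'
from h import *
a=now(); print(inm(a[0]),delta(a,(0,165,55),.38))
f=robot.grab_frame('side'); g=robot.grab_frame('scene')
cv2.imwrite('pics/a.png',np.hstack([cv2.resize(f['img'][100:300,170:400],(400,348)),cv2.resize(g['img'][100:320,200:430],(400,348))]))
print(robot.observe()['ft_force'])
E
```

```text
time_s: 3.05
tcp_pos: [0.4565, 0.2105, 0.2488]
ee_rot: [[-0.119, 0.992, 0.045], [0.921, 0.127, -0.368], [-0.37, -0.002, -0.929]]
ft_force: [0.2, -1.4, 0.6]
width: 1.0
grasp_force: 0.0
time_s: 4.05
tcp_pos: [0.4579, 0.1984, 0.0546]
ee_rot: [[-0.115, 0.992, 0.045], [0.922, 0.123, -0.367], [-0.37, -0.0, -0.929]]
ft_force: [-0.2, 0.5, -0.1]
width: 0.998
grasp_force: 0.0
[  0.3 161.9  54.6] (array([ 2.7, -0.4, -1.6]), array([-0.0022, -0.0013, -0.0052]))
[ 0.36450803  0.34405969 -0.27885015]
```

View pics/a.png

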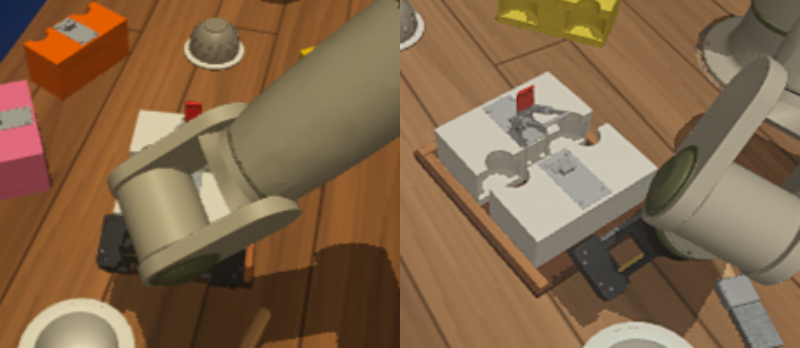

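The gripper stands clear behind the loose half's outer face. In the left view the arm hides most of the mould, and in the right view the outer face is at about (580,245). Approaching, then pushing slowly.

```bash
python3 -m pendant '{"translation":[[-3.7,0,1.5],[-7.4,0,3],[-11.1,0,4.5],[-14.9,0,5.9],[-18.6,0,7.4],[-22.3,0,8.9],[-24,0,9.6],[-26,0,10.4]],"delta_rot":[[0,0,0],[0,0,0],[0,0,0],[0,0,0],[0,0,0],[0,0,0],[0,0,0],[0,0,0]]}'; python3 -m pendant '{"translation":[[-1.4,0,0.55],[-2.8,0,1.1],[-4.2,0,1.7],[-5.6,0,2.2],[-7,0,2.8],[-8.4,0,3.3],[-9.8,0,3.9],[-11.1,0,4.4]],"delta_rot":[[0,0,0],[0,0,0],[0,0,0],[0,0,0],[0,0,0],[0,0,0],[0,0,0],[0,0,0]]}';  python3 -c "
from h import *
print(inm(now()[0]))"
```

```text
time_s: 5.15
tcp_pos: [0.4614, 0.1716, 0.0548]
ee_rot: [[-0.117, 0.992, 0.046], [0.921, 0.126, -0.368], [-0.37, -0.001, -0.929]]
ft_force: [1.0, 0.4, -0.2]
width: 1.002
grasp_force: 0.0
time_s: 6.15
tcp_pos: [0.4629, 0.1612, 0.0548]
ee_rot: [[-0.117, 0.992, 0.047], [0.923, 0.126, -0.365], [-0.368, 0.001, -0.93]]
ft_force: [-2.7, 9.9, 0.9]
width: 0.996
grasp_force: 5.4
[  0.4 124.4  54.8]
```

```bash
python3 -m pendant '{"translation":[[-1.6,0,0.65],[-3.2,0,1.3],[-4.9,0,1.95],[-6.5,0,2.6],[-8.1,0,3.25],[-9.8,0,3.9],[-11.4,0,4.5],[-13,0,5.2]],"delta_rot":[[0,0,0],[0,0,0],[0,0,0],[0,0,0],[0,0,0],[0,0,0],[0,0,0],[0,0,0]]}'; python3 -m pendant '{"translation":[[-0.5,0,0.2],[-0.9,0,0.4],[-1.4,0,0.55],[-1.9,0,0.75],[-2.3,0,0.9],[-2.8,0,1.1],[-3.3,0,1.3],[-3.7,0,1.5]],"delta_rot":[[0,0,0],[0,0,0],[0,0,0],[0,0,0],[0,0,0],[0,0,0],[0,0,0],[0,0,0]]}';  python3 -c "
from h import *
print(inm(now()[0]))"
```

```text
time_s: 7.15
tcp_pos: [0.4647, 0.1473, 0.0548]
ee_rot: [[-0.117, 0.992, 0.047], [0.923, 0.126, -0.365], [-0.368, 0.001, -0.93]]
ft_force: [-0.9, 10.8, 0.8]
width: 1.002
grasp_force: 5.5
time_s: 8.15
tcp_pos: [0.4651, 0.1434, 0.0548]
ee_rot: [[-0.117, 0.992, 0.047], [0.922, 0.126, -0.365], [-0.368, 0.001, -0.93]]
ft_force: [-1.6, 11.3, 0.9]
width: 1.001
grasp_force: 5.5
[  0.4 106.4  54.8]
```

```bash
python3 -m pendant '{"translation":[[-0.2,0,0.1],[-0.45,0,0.2],[-0.7,0,0.3],[-0.95,0,0.4],[-1.2,0,0.45],[-1.4,0,0.55],[-1.65,0,0.65],[-1.85,0,0.75]],"delta_rot":[[0,0,0],[0,0,0],[0,0,0],[0,0,0],[0,0,0],[0,0,0],[0,0,0],[0,0,0]]}' | grep force;  python3 -c "
from h import *
print(inm(now()[0]))"
```

```text
ft_force: [-0.7, 10.0, 1.5]
grasp_force: 5.5
[  0.4 104.5  54.8]
```

```bash
python3 -m pendant '{"translation":[[-0.2,0,0.1],[-0.45,0,0.2],[-0.7,0,0.3],[-0.95,0,0.4],[-1.2,0,0.45],[-1.4,0,0.55],[-1.4,0,0.55],[-1.4,0,0.55]],"delta_rot":[[0,0,0],[0,0,0],[0,0,0],[0,0,0],[0,0,0],[0,0,0],[0,0,0],[0,0,0]]}' | grep force;  python3 -c "
from h import *
print(inm(now()[0]))"
```

```text
ft_force: [-1.8, 11.1, 1.1]
grasp_force: 5.4
[  0.4 102.9  54.8]
```

```bash
python3 -m pendant '{"translation":[[-0.2,0,0.1],[-0.45,0,0.2],[-0.7,0,0.3],[-0.95,0,0.4],[-1.2,0,0.45],[-1.4,0,0.55],[-1.4,0,0.55],[-1.4,0,0.55]],"delta_rot":[[0,0,0],[0,0,0],[0,0,0],[0,0,0],[0,0,0],[0,0,0],[0,0,0],[0,0,0]]}' | grep ft_force;  python3 -c "
from h import *
print(inm(now()[0]))"
```

```text
ft_force: [-3.8, 17.1, 2.1]
[  0.3 102.3  54.8]
```

```bash
python3 -c "
from h import *
for c in ('scene','side'):
    g=robot.grab_frame(c); cv2.imwrite('pics/b_%s.png'%c,g['img'])
g=cv2.imread('pics/b_scene.png')[140:285,205:360]
cv2.imwrite('pics/b.png',cv2.resize(g,None,fx=4,fy=4,interpolation=cv2.INTER_CUBIC))
"
```

```text
(no output)
```

View pics/b.png

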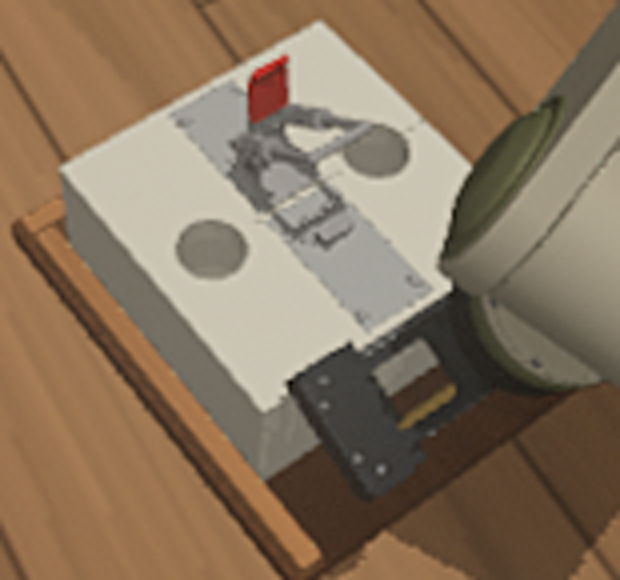

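The seam now looks shut, with only a hairline left. The loop lies around crop (290,190), just short of the keeper at (330,235). I'll make one small check push, then back off and look down with the wrist camera.

```bash
python3 -m pendant '{"translation":[[-0.2,0,0.1],[-0.4,0,0.15],[-0.6,0,0.25],[-0.6,0,0.25],[-0.6,0,0.25],[-0.6,0,0.25],[-0.6,0,0.25],[-0.6,0,0.25]],"delta_rot":[[0,0,0],[0,0,0],[0,0,0],[0,0,0],[0,0,0],[0,0,0],[0,0,0],[0,0,0]]}' | grep ft_force;  python3 -c "
from h import *
print(inm(now()[0]))"; python3 -m pendant '{"translation":[[2,0,-1],[7,0,-3],[16,0,-6],[25,0,-12],[25,0,-30],[18,0,-60],[8,0,-100],[-6,0,-140]],"delta_rot":[[0,0,0],[0,0,0],[0,0,0],[0,0,0],[0,0,0],[0,0,0],[0,0,0],[0,0,0]]}';python3 -c "
from h import *
f=robot.grab_frame('wrist');print(f['tool_from_camera'].round(4).tolist(),f['mtx'].tolist())
a=now();print(inm(a[0]))
print(delta(a,(0,60,280),0))"
```

```text
ft_force: [-5.6, 21.3, 2.7]
[  0.2 102.1  54.8]
time_s: 13.25
tcp_pos: [0.4597, 0.183, 0.1884]
ee_rot: [[-0.118, 0.992, 0.046], [0.921, 0.126, -0.367], [-0.37, -0.001, -0.929]]
ft_force: [0.4, -0.5, 0.5]
width: 0.998
grasp_force: 0.0
[[-0.0011, 0.9641, 0.2655, 0.0693], [1.0, 0.001, 0.0004, 0.0008], [0.0001, 0.2655, -0.9641, -0.1455], [0.0, 0.0, 0.0, 1.0]] [[296.0557620585578, 0.0, 258.56831203516043], [0.0, 296.0557620585578, 192.57241923541935], [0.0, 0.0, 1.0]]
[  2.1 146.9 193.8]
(array([-112.5,   -1.2,  -48. ]), array([ 0.0071,  0.3781, -0.0038]))
```

```bash
python3 -m pendant '{"translation":[[-14,0,-6],[-30,0,-12],[-46,0,-15],[-62,0,-18],[-78,-0.5,-20],[-94,-1,-20],[-100,-1,-14],[-99,-1,-11]],"delta_rot":[[0,0.05,0],[0,0.1,0],[0,0.15,0],[0,0.21,0],[0,0.27,0],[0,0.33,0],[0.007,0.37,-0.004],[0.007,0.378,-0.004]]}';python3 - <<'E'
from h import *
robot.grab_frame('wrist')
o=robot.observe();f=robot.grab_frame('wrist');w=wristcam(o,f);print(inm(o['tcp_pos']))
cv2.imwrite('pics/w1.png',f['img']); np.savez('w1.npz',mtx=w['mtx'],extrinsics=w['extrinsics'])
for t in ['keeper','lever_pivot','loop_bar','handle_pad','bail']: print(t,[(np.round(d['point']).tolist(),round(d['confidence'],2)) for d in robot.search_frame('wrist',t)][:2])
for n,q in dict(pivot=(0,-25,121),keeper=(0,35,113),lipL=(10,38,120.5),lipR=(-10,38,120.5)).items():print(n,proj(w,M(PM,np.array(q)/1000)).round())
E
```

```text
time_s: 14.3
tcp_pos: [0.4702, 0.0947, 0.2338]
ee_rot: [[-0.127, 0.992, -0.008], [0.992, 0.127, -0.002], [-0.001, -0.008, -1.0]]
ft_force: [-1.0, -0.0, -0.6]
width: 1.0
grasp_force: 0.0
[ -1.1  57.9 233.3]
keeper [([482.0, 209.0], 0.61)]
lever_pivot [([262.0, 139.0], 0.98)]
loop_bar [([260.0, 257.0], 0.61)]
handle_pad []
bail [([261.0, 259.0], 0.66)]
pivot [[260. 273.]]
keeper [[260. 212.]]
lipL [[271. 211.]]
lipR [[249. 211.]]
```

View pics/w1.png

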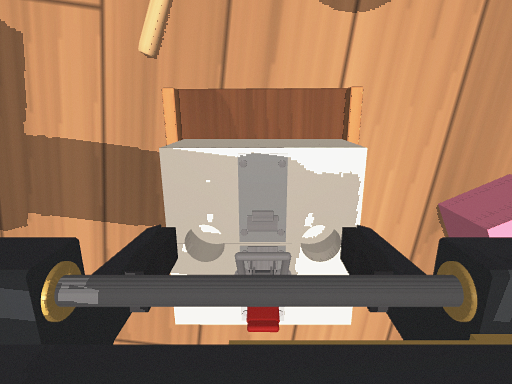

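The wrist view shows the keeper at about (262,220), the seam line at row 243 and the loop bar at about (263,257). The gripper's crossbar hides the lever hinge. I'll shift back for a clear view of the latch.

```bash
python3 -m pendant '{"translation":[[-8,0,-5],[-18,0,-10],[-28,0,-15],[-38,0,-20],[-48,0,-20],[-58,0,-20],[-68,0,-20],[-73,0,-20]],"delta_rot":[[0,0,0],[0,0,0],[0,0,0],[0.008,0,0],[0.008,0,0],[0.008,0,0],[0.008,0,0],[0.008,0,0]]}' | head -2;python3 - <<'E'
from h import *
robot.grab_frame('wrist')
o=robot.observe();f=robot.grab_frame('wrist');w=wristcam(o,f);print(inm(o['tcp_pos']))
for t in ['keeper','lever_pivot','loop_bar','handle_pad']: print(t,[(np.round(d['point']).tolist(),round(d['confidence'],2)) for d in robot.search_frame('wrist',t)][:2])
g=robot.grab_frame('scene');s=robot.grab_frame('side')
cv2.imwrite('pics/w2f.png',f['img']);cv2.imwrite('pics/g2f.png',g['img']);cv2.imwrite('pics/s2f.png',s['img'])
np.savez('w2.npz',mtx=w['mtx'],extrinsics=w['extrinsics']);np.savez('g2.npz',**{k:g[k] for k in('mtx','extrinsics')});np.savez('s2.npz',**{k:s[k] for k in('mtx','extrinsics')})
pt={n:M(PM,np.array(q)/1000) for n,q in dict(pivot=(0,-25,121),keeper=(0,35,113),c1=(95,95,108),c2=(-95,95,108),s1=(95,0,108),s2=(-95,0,108)).items()}
for n in pt: print(n,[proj(c,pt[n]).round()[0].tolist() for c in (w,g,s)])
c=proj(w,pt['pivot'])[0];c=c.astype(int); print('wrist crop origin',c-[75,110])
a=f['img'][max(c[1]-110,0):c[1]+40,c[0]-75:c[0]+75]; a=cv2.resize(a,None,fx=3,fy=3,interpolation=cv2.INTER_CUBIC)
c=proj(g,pt['pivot'])[0].astype(int);print('scene crop origin',c-[25,40])
b=cv2.resize(g['img'][c[1]-40:c[1]+40,c[0]-25:c[0]+45],(350,400),interpolation=cv2.INTER_CUBIC)
O=np.zeros((450,800,3),np.uint8);O[:a.shape[0],:a.shape[1]]=a;O[:400,450:]=b;cv2.imwrite('pics/c2.png',O)
E
```

```text
time_s: 15.65
tcp_pos: [0.4797, 0.022, 0.2539]
[ -0.8 -16.  253.9]
keeper [([128.0, 332.0], 0.96), ([485.0, 175.0], 0.71)]
lever_pivot [([261.0, 182.0], 0.69), ([264.0, 195.0], 0.19)]
loop_bar [([260.0, 152.0], 0.85)]
handle_pad [([261.0, 213.0], 0.63)]
pivot [[261.0, 194.0], [272.0, 179.0], [280.0, 180.0]]
keeper [[261.0, 131.0], [289.0, 199.0], [278.0, 199.0]]
c1 [[366.0, 62.0], [271.0, 243.0], [237.0, 213.0]]
c2 [[157.0, 63.0], [340.0, 198.0], [313.0, 222.0]]
s1 [[357.0, 166.0], [244.0, 211.0], [244.0, 187.0]]
s2 [[166.0, 166.0], [311.0, 170.0], [315.0, 194.0]]
wrist crop origin [185  83]
scene crop origin [247 138]
```

View pics/c2.png

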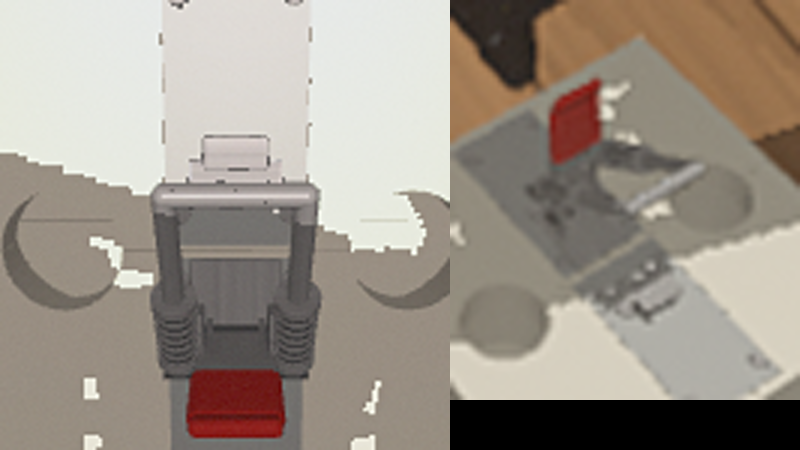

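```bash
cat >> h.py <<'E'
PX=0.0
def latch(th,ph):
    """mould-frame mm (y,z): pin, function along loop, handle points; ph = loop elevation of +y direction (rad, up +)"""
    piv=np.array([-25,121.]); pin=piv+20*np.array([-np.cos(th-.127),np.sin(th-.127)])
    d=np.array([np.cos(ph),np.sin(ph)]); h=np.array([-np.cos(th),np.sin(th)]); n=np.array([np.sin(th),np.cos(th)])
    return pin,d,piv,h,n
E
python3 - <<'E'
from h import *
w,g,s=[dict(np.load(k+'2.npz')) for k in 'wgs']
def res(p,full=False):
    th,ph,x,dy=p; pin,d,piv,h,n=latch(th,ph)
    P=lambda q:M(PM,np.array([x,q[0]+dy,q[1]])/1000)
    r=[proj(w,P(pin+75.5*d))-[263.7,148.7],proj(g,P(pin+75.5*d))-[290.5,175.3],proj(w,P(pin+36*d))-[263.7,179.7],proj(g,P(piv+74*h))-[272.4,155.6],proj(g,P(piv+52*h+5*n))-[272.4,162.4],proj(w,P(piv+52*h+5*n))-[263.5,213]]
    return np.vstack(r).ravel()
for t0 in(1.3,1.9):
    q=least_squares(res,[t0,.5,0,0]); print(q.x.round(3),q.cost.round(2),q.fun.reshape(-1,2).round(1).tolist())
    pin,d,*_=latch(*q.x[:2]);print('pin',pin,'bar',pin+75.5*d)
# keeper lip in wrist/scene
print(proj(w,M(PM,np.array([[0,38,120.5],[0,32,120.5],[10,38,120.5],[-10,38,120.5]])/1000)).round(1).tolist(), 'seen lip rows',83+136/3,83+167/3,'cols',185+202/3,185+270/3)
print(proj(g,M(PM,np.array([[0,35,120.5]])/1000)).round(1))
E
```

```text
[1.406 0.738 2.355 2.729] 5.7 [[-0.5, -0.5], [-1.4, 0.2], [-0.5, 0.6], [-2.1, -0.3], [-0.1, 1.8], [-0.4, -0.6]]
pin [-30.74651238 140.1566593 ] bar [ 25.11676846 190.94586931]
[1.406 0.738 2.355 2.729] 5.7 [[-0.5, -0.5], [-1.4, 0.2], [-0.5, 0.6], [-2.1, -0.3], [-0.1, 1.8], [-0.4, -0.6]]
pin [-30.74650479 140.15666157] bar [ 25.11678616 190.94586046]
[[260.8, 127.8], [260.8, 134.4], [271.6, 127.8], [249.9, 127.8]] seen lip rows 128.33333333333334 138.66666666666666 cols 252.33333333333331 275.0
[[289.3 196.9]]
```

```bash
cat >> h.py <<'E'
def grip(th,ph,tilt,s=48,back=9,x=1.0):
    pin,d,*_=latch(th,ph); g=pin+s*d; t=g+back*np.array([-np.sin(tilt),-np.cos(tilt)])
    return (x,t[0],t[1]),tilt
def phz(th,z): return np.arcsin((z-latch(th,0)[0][1])/75.5)
E
python3 - <<'E'
from h import *
w,g,s=[dict(np.load(k+'2.npz')) for k in 'wgs']
def res(p):
    th,ph,dx,dr=p; pin,d,piv,h,n=latch(th,ph)
    P=lambda q,x:M(PM,np.array([x,q[0],q[1]])/1000)
    o=np.array([dx,dr])
    r=[proj(w,P(pin+75.5*d,1))-[263.7,148.7]+o,proj(g,P(pin+75.5*d,1))-[290.5,175.3],proj(w,P(pin+36*d,1))-[263.7,179.7]+o,proj(g,P(piv+74*h,1))-[272.4,155.6],proj(g,P(piv+52*h+5*n,1))-[272.4,162.4],proj(w,P(piv+52*h+5*n,1))-[263.5,213]+o,proj(w,P((38,120.5),1))-[263.7,128.3]+o]
    return np.vstack(r).ravel()
q=least_squares(res,[1.4,.5,0,0]); print(q.x.round(3),q.cost.round(2),q.fun.reshape(-1,2).round(1).tolist())
a=now();t=grip(1.4,.74,0);print(t,inm(a[0]));print(delta(a,(1,t[0][1],t[0][2]+30),0),delta(a,*t))
E
```

```text
[1.458 0.702 2.108 0.091] 4.44 [[-0.3, -0.7], [-1.0, 0.4], [-0.1, 1.6], [-1.2, -0.5], [0.5, 1.5], [0.1, -0.4], [0.3, -0.4]]
((1.0, np.float64(4.578205991148451), np.float64(163.48552773654254)), 0) [ -0.8 -14.9 254. ]
(array([19.6,  2.8, 60.5]), array([-0.0163,  0.0014, -0.0004])) (array([19.6,  3.3, 90.5]), array([-0.0163,  0.0014, -0.0004]))
```

```bash
python3 -m pendant '{"translation":[[8,1,10],[16,2,22],[21,2.8,36],[21,2.8,50],[21,2.9,62],[21,3,74],[21.3,3,85],[21.3,3,91.4]],"delta_rot":[[-0.004,0,0],[-0.01,0,0],[-0.016,0,0],[-0.016,0,0],[-0.016,0,0],[-0.016,0,0],[-0.016,0,0],[-0.016,0,0]]}' 0 12 | grep ft_; python3 -m pendant '{"translation":[[0,0,0],[0,0,0],[0,0,0],[0,0,0],[0,0,0],[0,0,0],[0,0,0],[0,0,0]],"delta_rot":[[0,0,0],[0,0,0],[0,0,0],[0,0,0],[0,0,0],[0,0,0],[0,0,0],[0,0,0]]}' 0.58 12
python3 - <<'E'
from h import *
a=now();print(inm(a[0]));o=robot.observe()
f=robot.grab_frame('wrist');w=wristcam(o,f);g=robot.grab_frame('scene');s=robot.grab_frame('side')
for t in ['loop_bar','keeper','handle_pad']: print(t,[(np.round(d['point']).tolist(),round(d['confidence'],2)) for d in robot.search_frame('wrist',t)][:2])
O=np.zeros((500,800,3),np.uint8);O[:450,:450]=cv2.resize(f['img'][80:230,185:335],(450,450),interpolation=cv2.INTER_CUBIC)
O[:400,450:]=cv2.resize(g['img'][138:218,247:317],(350,400),interpolation=cv2.INTER_CUBIC);cv2.imwrite('pics/c3.png',O)
E
```

```text
ft_force: [-0.0, 0.2, -0.6]
time_s: 18.05
tcp_pos: [0.4788, 0.0439, 0.1627]
ee_rot: [[-0.128, 0.992, 0.001], [0.992, 0.128, -0.001], [-0.002, 0.001, -1.0]]
ft_force: [2.9, 1.5, 0.5]
width: 0.447
grasp_force: 12.0
[  1.    6.  162.7]
loop_bar [([256.0, 229.0], 0.65)]
keeper [([502.0, 204.0], 0.91), ([33.0, 330.0], 0.84)]
handle_pad [([258.0, 323.0], 0.68)]
```

View pics/c3.png

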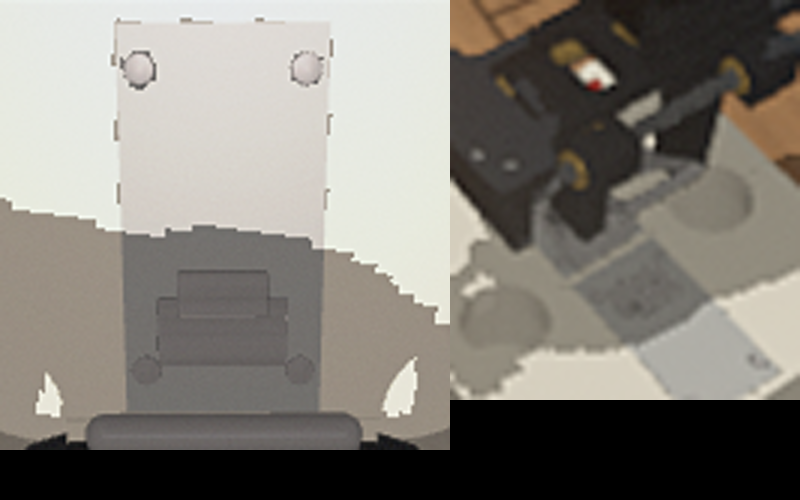

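The gripper holds the legs: the opening of 0.447 × 88 is about 39 mm. The bar shows at wrist (260,224) and the keeper, ahead of it, at about (260,178). Now planning the hooking path.

Run:
```python
from h import *
o=robot.observe();f=robot.grab_frame('wrist');w=wristcam(o,f)
for ph in (.6,.7,.8):
  for th in (1.38,1.44,1.5):
    pin,d,*_=latch(th,ph); print(th,ph,proj(w,M(PM,np.array([1,*(pin+75.5*d)])/1000)).round(1), pin+48*d)
print('lip',proj(w,M(PM,np.array([1,38,120.5])/1000)))
a=tool((1,6,162.7),0)
def show(tag,th,ph,tilt):
    p,t=grip(th,ph,tilt); r=delta(a,p,t); pin,d,*_=latch(th,ph); print(tag,th,round(ph,2),tilt,'tcp',np.round(p,1),'bar',(pin+75.5*d).round(1),r[0].tolist(),r[1].tolist())
show('A',1.44,.71,0)
for th in (1.55,1.65,1.75): show('B',th,.71,0)
e=phz(1.75,112)
for k in np.linspace(0,1,9)[1:]: show('C',1.75,.71+k*(e-.71),round(.38*k,3))
for th in np.arange(1.7,1.09,-.1): show('D',th,phz(th,112),.38)
```

```text
1.38 0.6 [[256.8 213.2]] [  8.36662964 167.10136501]
1.44 0.6 [[256.7 211. ]] [  9.51710308 167.44192178]
1.5 0.6 [[256.7 208.7]] [ 10.68592744 167.71287872]
1.38 0.7 [[256.7 227.8]] [  5.46294511 170.92097528]
1.44 0.7 [[256.7 225.6]] [  6.61341856 171.26153204]
1.5 0.7 [[256.7 223.3]] [  7.78224292 171.53248899]
1.38 0.8 [[256.7 244.4]] [  2.19244217 174.43161866]
1.44 0.8 [[256.7 242.2]] [  3.34291561 174.77217542]
1.5 0.8 [[256.7 239.9]] [  4.51173997 175.04313236]
lip [[257.20520453 170.69524307]]
A 1.44 0.71 0 tcp [  1.    6.3 162.6] bar [ 27.2 189.6] [0.3, -0.0, 0.1] [0.0, 0.0, 0.0]
B 1.55 0.71 0 tcp [  1.    8.5 163.1] bar [ 29.3 190. ] [2.5, -0.0, -0.4] [0.0, 0.0, 0.0]
B 1.65 0.71 0 tcp [  1.   10.4 163.3] bar [ 31.3 190.2] [4.4, -0.0, -0.6] [0.0, 0.0, 0.0]
B 1.75 0.71 0 tcp [  1.   12.4 163.3] bar [ 33.3 190.2] [6.4, -0.0, -0.6] [0.0, 0.0, 0.0]
C 1.75 0.57 0.048 tcp [  1.  16. 158.] bar [ 39.5 181.8] [10.0, -0.0, 4.7] [0.0, -0.048, -0.0]
C 1.75 0.43 0.095 tcp [  1.   18.7 152.2] bar [ 44.5 172.7] [12.7, -0.0, 10.5] [-0.0, -0.095, -0.0]
C 1.75 0.3 0.143 tcp [  1.   20.7 146.
[... 623 characters left out ...]
, 48.5] [-0.0, -0.38, -0.0]
D 1.5999999999999999 -0.39 0.38 tcp [  1.   14.1 114.2] bar [ 42.8 112. ] [8.1, -0.0, 48.5] [-0.0, -0.38, -0.0]
D 1.4999999999999998 -0.39 0.38 tcp [  1.   12.2 114.1] bar [ 40.9 112. ] [6.2, -0.0, 48.6] [-0.0, -0.38, -0.0]
D 1.3999999999999997 -0.38 0.38 tcp [  1.   10.3 113.9] bar [ 39.2 112. ] [4.3, -0.0, 48.8] [-0.0, -0.38, -0.0]
D 1.2999999999999996 -0.37 0.38 tcp [  1.    8.6 113.6] bar [ 37.6 112. ] [2.6, -0.0, 49.1] [-0.0, -0.38, -0.0]
D 1.1999999999999995 -0.36 0.38 tcp [  1.    7.  113.3] bar [ 36.1 112. ] [1.0, -0.0, 49.4] [-0.0, -0.38, -0.0]
D 1.0999999999999994 -0.34 0.38 tcp [  1.    5.6 112.9] bar [ 34.8 112. ] [-0.4, -0.0, 49.8] [-0.0, -0.38, -0.0]
```

```bash
python3 -m pendant '{"translation":[[1.3,0,-0.2],[2.5,0,-0.4],[4.4,0,-0.6],[6.4,0,-0.6],[8.3,0,2],[10,0,4.7],[11.5,0,7.5],[12.8,0,10.5]],"delta_rot":[[0,0,0],[0,0,0],[0,0,0],[0,0,0],[0,-0.015,0],[0,-0.03,0],[0,-0.045,0],[0,-0.06,0]]}'; python3 -c "
from h import *
a=now();print(inm(a[0]))
g=robot.grab_frame('scene')
for t in ['handle_pad','loop_bar']: print(t,[(np.round(d['point']).tolist(),round(d['confidence'],2)) for d in robot.search_frame('scene',t)][:2])
b=tool((1,18.7,152.2),.06)
for k in ((0.16,.12),(0.02,.155),(-.12,.19),(-.26,.22),(-.394,.25)):
  p,t=grip(1.75,*k); print(k,np.round(p,1),delta(b,p,t))
"
```

```text
time_s: 19.4
tcp_pos: [0.4769, 0.0567, 0.152]
ee_rot: [[-0.128, 0.992, 0.008], [0.99, 0.128, -0.062], [-0.062, 0.0, -0.998]]
ft_force: [4.9, -0.3, 1.1]
width: 0.447
grasp_force: 12.0
[  0.9  18.9 152. ]
handle_pad [([299.0, 182.0], 0.41)]
loop_bar [([301.0, 182.0], 0.48), ([190.0, 115.0], 0.34)]
(0.16, 0.12) [  1.   22.4 139.7] (array([ 4.4,  0. , 12.3]), array([ 0.  , -0.06, -0.  ]))
(0.02, 0.155) [  1.   22.6 133. ] (array([ 5.1,  0. , 18.9]), array([ 0.   , -0.095,  0.   ]))
(-0.12, 0.19) [  1.   22.  126.4] (array([ 4.8, -0. , 25.6]), array([ 0.  , -0.13,  0.  ]))
(-0.26, 0.22) [  1.   20.5 119.8] (array([ 3.7,  0. , 32.2]), array([-0.  , -0.16,  0.  ]))
(-0.394, 0.25) [  1.   18.1 113.8] (array([ 1.7,  0. , 38.3]), array([-0.  , -0.19,  0.  ]))
```

```bash
python3 -m pendant '{"translation":[[2.5,0,6],[4.4,0,12.3],[4.9,0,15.6],[5.1,0,18.9],[5,0,22],[4.8,0,25.6],[4.3,0,29],[3.7,0,32.2]],"delta_rot":[[0,-0.03,0],[0,-0.06,0],[0,-0.08,0],[0,-0.095,0],[0,-0.11,0],[0,-0.13,0],[0,-0.145,0],[0,-0.16,0]]}'
python3 - <<'E'
from h import *
o=robot.observe();f=robot.grab_frame('wrist');w=wristcam(o,f);g=robot.grab_frame('scene');print(inm(o['tcp_pos']))
for t in ['loop_bar','keeper']: print(t,[(np.round(d['point']).tolist(),round(d['confidence'],2)) for d in robot.search_frame('wrist',t)][:2])
for n,q in dict(bar=(1,49.1,121.9),lip=(1,38,120.5),up=(1,32,120.5)).items(): print(n,proj(w,M(PM,np.array(q)/1000)).round(1))
O=np.zeros((500,800,3),np.uint8);O[:450,:450]=cv2.resize(f['img'][110:260,185:335],(450,450),interpolation=cv2.INTER_CUBIC)
O[:400,450:]=cv2.resize(g['img'][148:228,247:317],(350,400),interpolation=cv2.INTER_CUBIC);cv2.imwrite('pics/c4.png',O)
E
```

```text
time_s: 20.55
tcp_pos: [0.4766, 0.0584, 0.1195]
ee_rot: [[-0.125, 0.992, 0.028], [0.967, 0.128, -0.218], [-0.22, -0.0, -0.976]]
ft_force: [4.1, 2.8, 1.5]
width: 0.448
grasp_force: 12.0
[  0.8  20.7 119.5]
loop_bar []
keeper [([32.0, 328.0], 0.94), ([260.0, 153.0], 0.6)]
bar [[257.3 201.3]]
lip [[257.4 219. ]]
up [[257.5 228.8]]
```

View pics/c4.png

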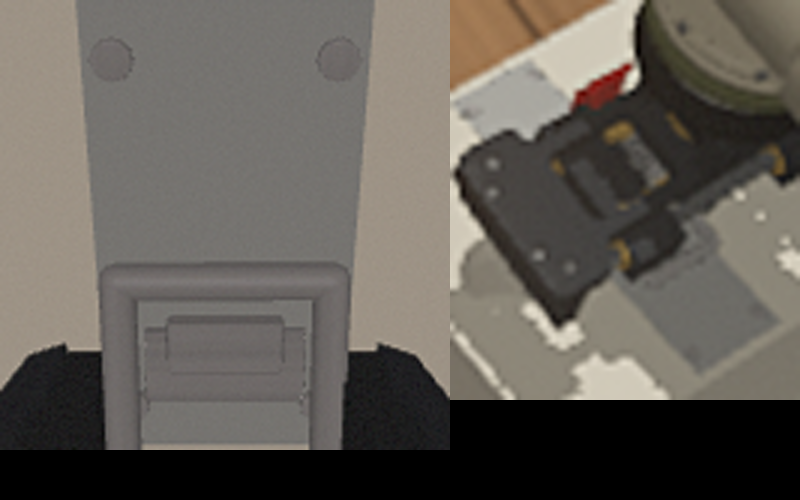

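The loop straddles the keeper. The bar is at wrist crop (225,281), beyond the lip's edge at crop row 316, with a rather small gap. I'll ease it 2.5 mm further out before lowering.

```bash
python3 -m pendant '{"translation":[[0.8,0,-0.2],[1.6,0,-0.4],[2.4,0,-0.5],[2.4,0,1],[2.3,0,2.3],[2.1,0,3.6],[1.8,0,4.8],[1.5,0,6]],"delta_rot":[[0,0,0],[0,0,0],[0,0,0],[0,-0.01,0],[0,-0.015,0],[0,-0.02,0],[0,-0.025,0],[0,-0.03,0]]}'
python3 - <<'E'
from h import *
o=robot.observe();f=robot.grab_frame('wrist');w=wristcam(o,f);print(inm(o['tcp_pos']))
for n,q in dict(bar=(1,48.4,112),lip=(1,38,120.5)).items(): print(n,proj(w,M(PM,np.array(q)/1000)).round(1))
cv2.imwrite('pics/c5.png',f['img'])
c=f['img'][:,245:270].mean((1,2)); print([(i,int(v)) for i,v in enumerate(c) if 185<i<262])
E
```

```text
time_s: 21.75
tcp_pos: [0.4766, 0.0585, 0.1134]
ee_rot: [[-0.124, 0.992, 0.032], [0.961, 0.128, -0.247], [-0.249, -0.0, -0.969]]
ft_force: [4.5, 2.0, 2.2]
width: 0.444
grasp_force: 12.0
[  0.8  20.8 113.4]
bar [[257.4 199.7]]
lip [[257.4 227.1]]
[(186, 115), (187, 115), (188, 115), (189, 115), (190, 115), (191, 115), (192, 115), (193, 115), (194, 115), (195, 115), (196, 117), (197, 85), (198, 94), (199, 102), (200, 108), (201, 111), (202, 116), (203, 125), (204, 111), (205, 105), (206, 103), (207, 100), (208, 91), (209, 92), (210, 115), (211, 115), (212, 115), (213, 115), (214, 115), (215, 114), (216, 115), (217, 115), (218, 115), (219, 115), (220, 115), (221, 116), (222, 98), (223, 89), (224, 91), (225, 90), (226, 106), (227, 107), (228, 106), (229, 106), (230, 107), (231, 106), (232, 104), (233, 104), (234, 103), (235, 101), (236, 102), (237, 104), (238, 106), (239, 107), (240, 106), (241, 106), (242, 97), (243, 106), (244, 106), (245, 106), (246, 105), (247, 104), (248, 101), (249, 100), (250, 103), (251, 115), (252, 115), (253, 115), (254, 115), (255, 114), (256, 115), (257, 115), (258, 114), (259, 115), (260, 115), (261, 115)]
```

Run:
```python
import cv2
f=cv2.imread('pics/c5.png')
O=cv2.resize(f[170:270,190:330],(784,560),interpolation=cv2.INTER_CUBIC);cv2.imwrite('pics/c5c.png',O)
```

```text
(no output)
```

View pics/c5c.png

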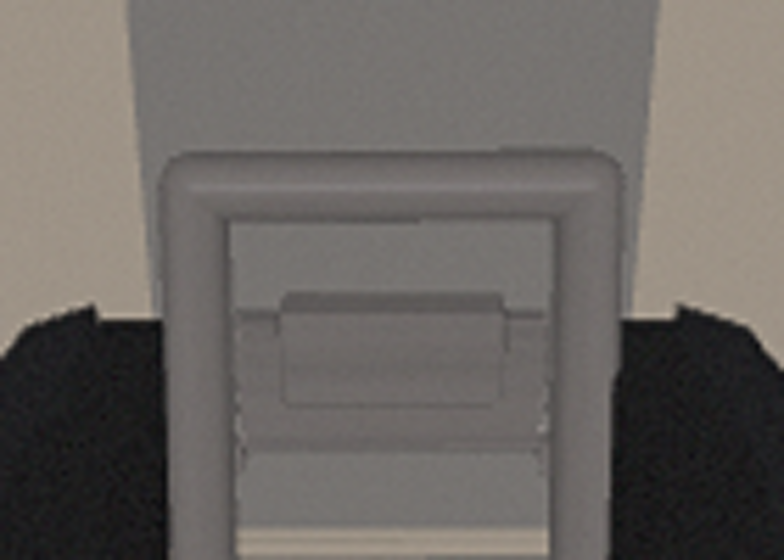

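The bar is beyond the lip at crop rows 150-220, with the lip at row 295 and the legs straddling the keeper. By width and ray it sits at about y 46, z 117, roughly 5 mm still to go down. The fingertips reach too low for that, so I'll regrip 4 mm higher and then lower.

```bash
python3 -m pendant '{"translation":[[0,0,0],[0,0,0],[0,0,0],[0,0.2,0],[0,0.4,-1],[0,0.4,-2],[0,0.4,-3],[0,0.4,-4]],"delta_rot":[[0,0,0],[0,0,0],[0,0,0],[0,0,0],[0,0,0],[0,0,0],[0,0,0],[0,0,0]]}' 0.4 12 | grep -E "force|width"; python3 -m pendant '{"translation":[[0,0,0],[0,0,0],[0,0,0],[0,0,0],[0,0,0],[0,0,0],[0,0,0],[0,0,0]],"delta_rot":[[0,0,0],[0,0,0],[0,0,0],[0,0,0],[0,0,0],[0,0,0],[0,0,0],[0,0,0]]}' 0.58 12 | grep -E "force|width"
cat >> h.py <<'E'
def bar():
    """bar rows (wrist), its width in px, and lip edge row"""
    o=robot.observe();f=robot.grab_frame('wrist');w=wristcam(o,f);i=f['img'].mean(2)
    return o,f,w,i
E
python3 - <<'E'
from h import *
o,f,w,i=bar();print(inm(o['tcp_pos']),o['time_s'])
c=i[:,245:270].mean(1); print([(k+150,int(v)) for k,v in enumerate(c[150:262])])
E
```

```text
ft_force: [-0.2, -0.2, 0.4]
width: 0.6
grasp_force: 0.0
ft_force: [1.1, 0.8, -0.0]
width: 0.447
grasp_force: 12.0
[  1.2  21.6 117.4] 23.8
[(150, 115), (151, 115), (152, 115), (153, 115), (154, 115), (155, 115), (156, 115), (157, 115), (158, 114), (159, 115), (160, 115), (161, 115), (162, 115), (163, 115), (164, 115), (165, 115), (166, 115), (167, 115), (168, 115), (169, 115), (170, 115), (171, 115), (172, 114), (173, 115), (174, 115), (175, 115), (176, 115), (177, 115), (178, 115), (179, 115), (180, 115), (181, 115), (182, 115), (183, 115), (184, 114), (185, 115), (186, 114), (187, 115), (188, 115), (189, 115), (190, 115), (191, 115), (192, 115), (193, 117), (194, 89), (195, 92), (196, 101), (197, 107), (198, 111), (199, 115), (200, 125), (201, 112), (202, 106), (203, 104), (204, 100), (205, 89), (206, 102), (207, 115), (208, 115), (209, 115), (210, 115), (211, 115), (212, 115), (213, 115), (214, 115), (215, 115), (216, 115), (217, 115), (218, 117), (219, 92), (220, 89), (221, 91), (222, 94), (223, 110), (224, 106), (225, 106), (226, 107), (227, 107), (228, 105), (229, 104), (230, 104), (231, 102), (232, 101), (233, 103), (234, 105), (235, 107), (236, 107), (237, 110), (238, 94), (239, 106), (240, 106), (241, 106), (242, 106), (243, 105), (244, 103), (245, 99), (246, 101), (247, 115), (248, 115), (249, 115), (250, 115), (251, 115), (252, 115), (253, 115), (254, 115), (255, 114), (256, 115), (257, 114), (258, 115), (259, 114), (260, 121), (261, 146)]
```

```bash
python3 -m pendant '{"translation":[[0.2,0,0.3],[0.3,0,0.6],[0.4,0,0.9],[0.4,0,1.2],[0.4,0,1.5],[0.3,0,1.8],[0.3,0,2.1],[0.2,0,2.4]],"delta_rot":[[0,0,0],[0,0,0],[0,0,0],[0,0,0],[0,0,0],[0,0,0],[0,0,0],[0,0,0]]}' | grep -E "ft_force|width";  python3 -m pendant '{"translation":[[0,0,0.2],[0,0,0.4],[0,0,0.6],[0,0,0.8],[-0.1,0,1.0],[-0.1,0,1.2],[-0.1,0,1.2],[-0.1,0,1.2]],"delta_rot":[[0,0,0],[0,0,0],[0,0,0],[0,0,0],[0,0,0],[0,0,0],[0,0,0],[0,0,0]]}' | grep -E "ft_force|width"
cat > m.py <<'E'
from h import *
o,f,w,i=bar();print(inm(o['tcp_pos']),o['time_s'])
c=i[:,245:270].mean(1); d=[int(v) for v in c]
print([(k,d[k]) for k in range(175,265) if abs(d[k]-d[k-1])>=7])
for r in (0,):
    rows=[k for k in range(175,262) if d[k]>=120]; print('bright',rows)
E
python3 m.py
```

```text
ft_force: [1.1, -0.1, 2.5]
width: 0.442
ft_force: [1.9, 0.8, 1.6]
width: 0.453
[  1.1  20.9 113.8] 25.85
[(194, 86), (195, 95), (196, 104), (199, 121), (201, 109), (205, 84), (206, 115), (222, 92), (226, 110), (241, 93), (242, 106), (250, 115), (264, 145)]
bright [199]
```

```bash
python3 -m pendant '{"translation":[[0,0,0.2],[0,0,0.4],[0,0,0.6],[0.1,0,0.8],[0.1,0,1.0],[0.1,0,1.0],[0.1,0,1.0],[0.1,0,1.0]],"delta_rot":[[0,0,0],[0,0,0],[0,0,0],[0,0,0],[0,0,0],[0,0,0],[0,0,0],[0,0,0]]}' | grep -E "ft_force|width"; python3 m.py
```

```text
ft_force: [-1.4, 2.0, 10.1]
width: 0.445
[  1.2  20.8 113.6] 26.9
[(194, 90), (196, 103), (199, 120), (201, 110), (205, 85), (206, 112), (222, 92), (226, 109), (250, 115), (264, 137)]
bright [199]
```

The bar is resting on the plaster (10 N upward). I'll back off a little and draw it towards -y, under the lip.

```bash
python3 -m pendant '{"translation":[[-0.2,0,-0.7],[-1.1,0,-0.45],[-2.2,0,-0.15],[-3.3,0,0.1],[-4.5,0,0.4],[-5.6,0,0.7],[-6.8,0,1.1],[-7.9,0,1.5]],"delta_rot":[[0,0,0],[0,0,0],[0,0,0],[0,0,0],[0,0,0],[0,0,0],[0,0,0],[0,0,0]]}' | grep -E "ft_force|width"; python3 m.py
```

```text
ft_force: [-0.0, 9.8, 7.6]
width: 0.446
[  1.3  13.6 113.6] 27.95
[(193, 99), (194, 89), (195, 98), (196, 105), (199, 121), (201, 106), (204, 92), (206, 115), (210, 91), (214, 109), (230, 92), (231, 106), (240, 114), (254, 120), (255, 146), (257, 135), (258, 145), (260, 96), (261, 89), (263, 113)]
bright [199, 254, 255, 256, 257, 258, 259]
```

```bash
python3 -m pendant '{"translation":[[-0.6,0,-0.1],[-1.3,0,0.05],[-1.9,0,0.2],[-2.5,0,0.4],[-3.1,0,0.5],[-3.7,0,0.7],[-4.3,0,0.8],[-4.9,0,0.95]],"delta_rot":[[0,0,0],[0,0,0],[0,0,0],[0,0,0],[0,0,0],[0,0,0],[0,0,0],[0,0,0]]}' | grep -E "ft_force|width"; python3 m.py
```

```text
ft_force: [2.8, 8.7, -0.9]
width: 0.447
[  1.1   8.7 113.1] 29.0
[(193, 99), (194, 89), (195, 97), (196, 105), (199, 123), (200, 113), (202, 91), (205, 100), (206, 108), (222, 94), (223, 105), (234, 115), (248, 120), (249, 145), (251, 134), (252, 144), (254, 98), (255, 89), (257, 111)]
bright [199, 248, 249, 250, 251, 252, 253]
```

The lip now overlaps the bar in the image, so the bar is under it at about y 35.5 and close to the seat. Releasing and rising clear.

```bash
python3 -m pendant '{"translation":[[0,0,0],[0,0,0],[0,0,0],[0,0,0],[0,0,0],[0,0,-1],[0,0,-8],[0,0,-20]],"delta_rot":[[0,0,0],[0,0,0],[0,0,0],[0,0,0],[0,0,0],[0,0,0],[0,0,0],[0,0,0]]}' 0.2 12 | grep -E "ft_force|width"; python3 -m pendant '{"translation":[[0,0,-15],[0,0,-30],[0,0,-45],[0,0,-60],[0,0,-75],[0,0,-90],[0,0,-100],[0,0,-100]],"delta_rot":[[0,0,0],[0,0,0],[0,0,0],[0,0,0],[0,0,0],[0,0,0],[0,0,0],[0,0,0]]}' 0 | grep -E "ft_force|width"
python3 - <<'E'
from h import *
o,f,w,i=bar();a=now();print(inm(a[0]),o['time_s'],proj(w,M(PM,np.array([[1,35,112],[1,38,120.5],[1,0,108]])/1000)).round(1).tolist())
cv2.imwrite('pics/d.png',f['img'])
for t in ['loop_bar','keeper','handle_pad','bail','lever_pivot']: print(t,[(np.round(d['point']).tolist(),round(d['confidence'],2)) for d in robot.search_frame('wrist',t)][:2])
print(delta(a,(1,-17,225),0))
# red blob in wrist and scene
for n,im,C in (('w',f['img'],w),('g',*(lambda g:(g['img'],g))(robot.grab_frame('scene'))),('s',*(lambda g:(g['img'],g))(robot.grab_frame('side')))):
    b=im.astype(int); m=(b[...,2]>90)&(b[...,1]<50)&(b[...,0]<60)
    k,l,st,ce=cv2.connectedComponentsWithStats(m.astype(np.uint8)); print(n,[(st[q].tolist(),ce[q].round(1).tolist()) for q in range(1,k) if st[q,4]>15])
    for th in (1.0,1.1,1.2,1.3): 
        _,_,piv,h,nn=latch(th,0); print(th,proj(C,M(PM,np.array([1,*(piv+52*h+5*nn)])/1000)).round(1).tolist(),end=' ')
    print()
E
```

```text
ft_force: [0.5, 0.9, 0.0]
width: 0.799
ft_force: [-0.7, 0.7, -0.3]
width: 0.999
[  1.1  37.6 229.8] 31.05 [[257.1, 160.5], [257.1, 161.3], [257.3, 192.5]]
loop_bar [([274.0, 175.0], 0.67)]
keeper [([256.0, 127.0], 0.9), ([377.0, 330.0], 0.68)]
handle_pad [([256.0, 257.0], 0.66)]
bail [([260.0, 161.0], 0.95)]
lever_pivot [([259.0, 157.0], 0.88)]
(array([-51.7,  -0.1,  18.3]), array([-0.0004,  0.2514, -0.0007]))
w [([244, 254, 30, 21, 614], [258.8, 264.1])]
1.0 [[257.3, 275.7]] 1.1 [[257.3, 273.5]] 1.2 [[257.3, 270.6]] 1.3 [[257.3, 267.1]] 
g []
1.0 [[266.2, 158.9]] 1.1 [[267.6, 159.6]] 1.2 [[269.0, 160.5]] 1.3 [[270.5, 161.7]] 
s [([203, 113, 40, 44, 709], [221.4, 134.7]), ([277, 158, 10, 11, 87], [281.0, 163.1])]
1.0 [[281.5, 161.7]] 1.1 [[281.3, 162.3]] 1.2 [[281.1, 163.1]] 1.3 [[280.9, 164.1]]
```

Run:
```python
import cv2
i=cv2.imread('pics/d.png').mean(2).astype(int)
for r in range(140,186): print(r,' '.join('%3d'%v for v in i[r,228:292:2]))
```

```text
140 146 146 133 113 117 115 116 114 117 115 115 115 116 115 116 115 115 114 114 115 114 114 115 115 113 115 115 115 115 145 147 145
141 145 146 131 113 115 115 115 115 115 115 116 114 115 113 116 116 115 115 114 114 115 115 114 117 113 115 114 114 111 145 146 147
142 146 146 131 114 117 115 115 114 118 114 114 116 118 117 114 112 114 116 114 114 116 114 114 114 115 116 115 115 112 145 145 145
143 146 147 131 116 115 115 114 115 114 115 115 112 115 118 114 114 114 116 117 113 113 116 115 116 114 113 116 116 112 144 145 145
144 147 145 132 115 116 114 117 113 116 115 115 115 114 113 117 114 114 115 114 115 115 118 115 114 113 115 111 114 114 146 143 144
145 146 146 132 115 114 117 117 116 116 114 114 114 116 114 114 117 115 116 115 116 112 115 116 115 115 114 113 114 113 146 147 145
146 146 145 138 114 114 115 114 116 116 114 114 114 115 116 117 117 116 116 114 115 113 117 113 115 114 114 115 115 112 147 145 145
147 145 146 140 113 116 117 115 115 114 115 115 116 115 116 115 115 116 113 113 113 115 116 116 114 114 113 115 114 111 146 145 145
148 146 145 141 116 115 115 116 115 116 115 
[... 4271 characters left out ...]
 100  88 106 112  93 114 146 147 146 146
181 146 144 147 125  95 108 107  91 116 113 115 116 116 116 116 115 115 115 114 115 114 116 114  89 103 113  94 112 147 145 146 145
182 145 145 146 132 102 109 108  91 118 114 114 115 115 114 116 115 115 114 114 114 114 114 117  95 104 112  94 115 147 147 146 147
183 146 144 145 131 101 107 109  91 115 116 116 114 113 116 116 115 116 114 114 116 114 114 117  95 106 112  93 113 145 147 144 147
184 144 146 144 131 101 108 107  90 117 116 117 113 114 115 116 115 114 116 114 114 114 115 116  97 106 112  93 115 146 145 145 145
185 146 145 147 131 104 108 109  93 114 114 116 114 113 114 116 115 116 115 113 116 116 115 116  96 104 111  92 115 147 145 146 146
```

The pixel profile settles it. The bar spans rows 156-162, and the lip covers it from row 160 over columns 248-268, so the bar is under the lip. Next, press the lever.

```bash
python3 -m pendant '{"translation":[[-6,0,2],[-13,0,4],[-20,0,6],[-27,0,8],[-34,0,11],[-41,0,14],[-48,0,17],[-51.7,0,18.3]],"delta_rot":[[0,0.03,0],[0,0.06,0],[0,0.1,0],[0,0.13,0],[0,0.16,0],[0,0.2,0],[0,0.23,0],[0,0.2514,0]]}' 1 12 | grep -E "ft_|width"
python3 - <<'E'
from h import *
robot.grab_frame('wrist');a=now();print(inm(a[0]))
def C(th,cl,tilt=0):
    _,_,piv,h,n=latch(th,0); c=piv+52*h+(5+cl)*n
    return (1,c[0]+9*np.cos(tilt),c[1]-9*np.sin(tilt))
print('start',np.round(C(1.2,8),1),delta(a,C(1.2,8),0))
b=tool(C(1.2,8),0)
for th in (1.2,1.1,1.0,.9,.8,.7,.6,.5,.4,.3,.2,.1,0): print(th,np.round(C(th,0),1),delta(b,C(th,0),0)[0].tolist())
E
```

```text
ft_force: [-0.9, 0.1, -0.4]
width: 0.115
[  1.1 -17.9 224.9]
start [  1.  -22.7 174.2] (array([-4.9, -0.1, 50.7]), array([-0.0005, -0.0014, -0.0016]))
1.2 [  1.  -30.2 171.3] [-7.5, 0.0, 2.9]
1.1 [  1.  -35.1 169.6] [-12.4, 0.0, 4.6]
1.0 [  1.  -39.9 167.5] [-17.2, 0.0, 6.7]
0.9 [  1.  -44.4 164.8] [-21.7, 0.0, 9.3]
0.8 [  1.  -48.6 161.8] [-25.9, 0.0, 12.4]
0.7 [  1.  -52.6 158.3] [-29.8, 0.0, 15.9]
0.6 [  1.  -56.1 154.5] [-33.4, 0.0, 19.7]
0.5 [  1.  -59.2 150.3] [-36.5, 0.0, 23.9]
0.4 [  1.  -61.9 145.9] [-39.2, 0.0, 28.3]
0.3 [  1.  -64.2 141.1] [-41.5, 0.0, 33.0]
0.2 [  1.  -66.  136.2] [-43.2, 0.0, 37.9]
0.1 [  1.  -67.2 131.2] [-44.5, 0.0, 43.0]
0 [  1. -68. 126.] [-45.3, 0.0, 48.2]
```

```bash
python3 -m pendant '{"translation":[[-1,0,7],[-2,0,14],[-3,0,21],[-4,0,28],[-4.5,0,35],[-4.9,0,42],[-4.9,0,48],[-4.9,0,50.7]],"delta_rot":[[0,0,0],[0,0,0],[0,0,0],[0,0,0],[0,0,0],[0,0,0],[0,0,0],[0,0,0]]}' | grep -E "ft_|width"; python3 -m pendant '{"translation":[[-2.5,0,1],[-5,0,2],[-7.5,0,2.9],[-10,0,3.7],[-12.4,0,4.6],[-14.8,0,5.6],[-17.2,0,6.7],[-19.5,0,8]],"delta_rot":[[0,0,0],[0,0,0],[0,0,0],[0,0,0],[0,0,0],[0,0,0],[0,0,0],[0,0,0]]}' | grep -E "ft_|tcp"; python3 -c "
from h import *
print(inm(now()[0]))"
```

```text
ft_force: [0.5, 0.2, -0.3]
width: 0.009
tcp_pos: [0.4851, -0.0032, 0.1665]
ft_force: [-0.4, 3.5, 3.9]
[  1.2 -41.5 166.5]
```

```bash
python3 -m pendant '{"translation":[[-2.2,0,1.3],[-4.3,0,2.8],[-6.4,0,4.4],[-8.4,0,6.1],[-10.3,0,7.9],[-12.1,0,9.8],[-13.9,0,11.7],[-15.5,0,13.8]],"delta_rot":[[0,0,0],[0,0,0],[0,0,0],[0,0,0],[0,0,0],[0,0,0],[0,0,0],[0,0,0]]}' | grep -E "ft_"
python3 - <<'E'
from h import *
o,f,w,i=bar();print(inm(now()[0]))
s=robot.grab_frame('side')
print([ (t,[(np.round(d['point']).tolist(),round(d['confidence'],2)) for d in robot.search_frame('wrist',t)][:1]) for t in('loop_bar','keeper')], proj(w,M(PM,np.array([[1,35,113],[1,38,120.5]])/1000)).round(1).tolist())
E
```

```text
ft_force: [-1.5, 1.5, 6.2]
[  1.3 -57.5 152.6]
[('loop_bar', [([283.0, 105.0], 0.68)]), ('keeper', [([508.0, 126.0], 0.83)])] [[256.3, 69.3], [256.2, 61.6]]
```

```bash
python3 -m pendant '{"translation":[[-1.5,0,2.1],[-2.9,0,4.3],[-4.2,0,6.5],[-5.4,0,8.8],[-6.5,0,11.2],[-7.4,0,13.6],[-8.2,0,16.1],[-8.9,0,18.6]],"delta_rot":[[0,0,0],[0,0,0],[0,0,0],[0,0,0],[0,0,0],[0,0,0],[0,0,0],[0,0,0]]}' | grep -E "ft_"; python3 -m pendant '{"translation":[[-0.3,0,1.3],[-0.6,0,2.6],[-0.8,0,3.9],[-1.1,0,5.2],[-1.2,0,6.5],[-1.4,0,7.8],[-1.4,0,8.3],[-1.4,0,8.3]],"delta_rot":[[0,0,0],[0,0,0],[0,0,0],[0,0,0],[0,0,0],[0,0,0],[0,0,0],[0,0,0]]}' | grep -E "ft_"; python3 -c "
from h import *
print(inm(now()[0]))"
```

```text
ft_force: [0.8, -0.1, 1.0]
ft_force: [-0.9, -0.7, 0.6]
[  1.1 -67.3 125.6]
```

```bash
python3 -m pendant '{"translation":[[0,0,0.4],[0,0,0.8],[0,0,1.2],[0,0,1.6],[0,0,2],[0,0,2],[0,0,2],[0,0,2]],"delta_rot":[[0,0,0],[0,0,0],[0,0,0],[0,0,0],[0,0,0],[0,0,0],[0,0,0],[0,0,0]]}' | grep -E "ft_"; python3 -c "
from h import *
print(inm(now()[0]))"
```

```text
ft_force: [-5.8, 2.0, 17.9]
[  1.2 -67.3 125.2]
```

The lever is firmly on its stop, with its face at about z 125.4 against 126 expected. Backing off and checking.

```bash
python3 -m pendant '{"translation":[[0,0,-2],[0,0,-6],[0,0,-16],[0,0,-32],[0,0,-50],[0,0,-70],[0,0,-90],[0,0,-110]],"delta_rot":[[0,0,0],[0,0,0],[0,0,0],[0,0,0],[0,0,0],[0,0,0],[0,0,0],[0,0,0]]}' | grep -E "ft_"; python3 -m pendant '{"translation":[[3,0,-2],[10,0,-4],[20,0,-4],[30,0,-4],[40,0,-4],[48,0,-4],[50,0,-4],[50,0,-4]],"delta_rot":[[0,0,0],[0,0,0],[0,0,0],[0,0,0],[0,0,0],[0,0,0],[0,0,0],[0,0,0]]}' | grep -E "ft_"
python3 - <<'E'
from h import *
o,f,w,i=bar();s=robot.grab_frame('side');g=robot.grab_frame('scene');print(inm(o['tcp_pos']),o['time_s'])
_,_,piv,h,n=latch(0,0);P=M(PM,np.array([1,*(piv+52*h+5*n)])/1000)
for nm,im,C in(('w',f['img'],w),('g',g['img'],g),('s',s['img'],s)):
    b=im.astype(int); m=(b[...,2]>90)&(b[...,1]<50)&(b[...,0]<60)
    k,l,st,ce=cv2.connectedComponentsWithStats(m.astype(np.uint8)); print(nm,[(st[q].tolist(),ce[q].round(1).tolist()) for q in range(1,k) if st[q,4]>15],'pred',proj(C,P).round(1))
q=proj(w,M(PM,np.array([[1,35,113],[1,38,116.5],[1,0,108]])/1000)).round().astype(int);print(q.tolist())
c,r=q[0]
for y in range(r-8,r+16): print(y,' '.join('%3d'%v for v in i[y,c-26:c+32:2].astype(int)))
E
```

```text
ft_force: [1.4, -1.1, -0.1]
ft_force: [-1.0, 0.5, -0.0]
[  1.1 -17.3 237.7] 40.7
w [] pred [[257.7 251.4]]
g [([250, 155, 16, 15, 106], [256.8, 161.9])] pred [[258.2 162.9]]
s [([203, 112, 40, 45, 585], [222.3, 134.2]), ([278, 160, 9, 11, 77], [282.4, 165.1])] pred [[282.2 165.9]]
[[257, 131], [257, 127], [258, 168]]
123 231 225 213 212 211 213 214 215 214 213 214 215 214 213 214 214 213 214 214 213 214 214 212 213 214 213 211 230 231
124 232 180 212 212 212 213 214 214 214 213 213 213 213 213 213 213 214 214 214 214 214 214 212 214 212 211 211 230 231
125 231 177 214 212 214 212 211 213 213 214 213 213 213 214 214 214 213 214 213 214 214 214 211 213 212 214 212 232 230
126 231 160 213 213 212 212 214 212 213 213 213 213 213 214 213 214 213 213 214 214 213 212 214 212 212 212 214 231 231
127 231 160 212 212 213 213 214 214 215 217 219 217 217 216 216 216 217 219 220 215 214 214 212 215 212 213 214 232 230
128 232 160 212 213 218 218 219 217 220 139  88 151 152 153 154 154 156 109  99 126 219 218 217 217 215 211 213 232 231
129 231 159 211 216 113 115 140 139 137 202 201 200 201 201 2
[... 1398 characters left out ...]
 174 158  87 191 188 188 187 187 186 188 188 187 189 186 188 187 187 192 121 164 164 173 208 231 230
142 230 232 207 127 171 155  85 187 185 186 185 184 184 185 188 187 188 187 186 187 187 192 118 164 165 174 206 231 230
143 229 232 206 129 171 158  86 190 190 189 188 188 188 187 187 188 188 188 188 188 190 197 119 163 163 174 208 232 229
144 230 235 208 131 168 158  86 193 190 188 191 189 189 191 190 191 191 192 191 189 189 197 119 169 163 174 208 230 229
145 230 148 208 128 167 160  86 190 189 188 189 188 188 188 189 188 187 189 187 189 187 195 122 165 163 171 208 231 229
146 231 141 208 128 169 159  87 189 185 186 186 185 186 187 188 186 186 187 187 187 186 195 121 163 163 173 208 232 230
```

The latch looks right in all three views. The lip covers the bar, with bar ends showing on both sides at rows 129-135. The red grip matches the flat-lever prediction within 2 px in both outside cameras. Handing in.

```bash
python3 -c "
from workcell import robot
print(robot.sign_off())"
```

```text
the job is handed in; nothing more can be done
None
```

I handed the job in at about 41 s: the seam is shut, the loop's bar sits under the keeper's lip, and the lever is pressed flat on its stop; I never went near the bowl, press mould or brush.

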